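# Slide the coil die home under the extruder's leaf spring

## Task

Load the coil die into the extruder's die carrier: press the five-holed aluminium plate down hard with the fingertips on its black thumb pad and, keeping it pressed flat, slide it along its pocket, under the brass leaf spring, until it is fully home against the end stop. Then let go and leave it held by the spring. Do not pick the die up, do not lift or touch the spring, and leave the things lying around the carrier where they are.

Things in the scene. Friction and masses are not known exactly. Their poses are not given: they have to be found in the camera images.
- carrier: Clay extruder's die carrier: dark green metal frame (219 x 142 mm) on a plywood board (250 x 170 mm), screwed down. Origin on the table top; x = sliding direction, towards end stop and spring; z up. In this frame: pocket floor z = 24 mm, tail wall inner face x = -75 mm, end stop face x = +75 mm, side guides' inner faces y = +-56.5 mm. Tail wall and guides reach z = 32 mm, guide screws z = 35 mm.
- coil_die: The die to load: a loose flat aluminium plate, 110 x 110 x 6 mm, about 0.2 kg, with five 12 mm holes (at its centre and at x, y = +-14 mm). Origin at the centre of its underside, axes along the carrier's. It lies flat in the pocket (top 30 mm above the table), origin at carrier x = -19 to -14 mm; home is carrier x = +20 mm, so it has to slide 34 to 39 mm along the carrier's +x.
- thumb_pad (a point): Centre of the top of the die's black rubber thumb pad: 32 mm along the slide, 70 mm across, 1.5 mm thick, 37 mm behind the die's centre on its top, 31.5 mm above the table. Press here with about 18 N and drag the die along: a fingertip grips the rubber (friction about 1), but slips on bare metal or at a light touch. The gap behind the die is at first 1 to 6 mm, too narrow for a finger.
- leaf: Brass leaf spring, 60 mm wide, 1.4 mm thick, clamped beyond the end stop; its free end reaches back over the pocket. Origin on its root line, at carrier x = 110 mm, z = 35 mm; axes as the carrier's at rest. A steel clamp bar and screws stand over the root, up to 45 mm above the table. The die's front edge wedges it up: it bears on the die with 6 to 12 N and then holds it by friction.
- leaf_lip (a point): Edge of the spring's upturned lip, at carrier x = 36 mm, 33 mm above the table. From here the leaf slopes down to its lowest line at carrier x = 52 mm, 26.5 mm above the table, 3.5 mm lower than the die's top. Pocket, die and spring are waxed and slippery (friction about 0.16); passing under takes about 8 to 12 N along the slide.
- end_stop (a point): Foot of the end stop's face, on the pocket floor, on the middle line: where the middle of the die's front lower edge must arrive.
- slip_jar: White lidded jar, 58 mm across, 75 mm tall, standing beside the carrier; leave alone. Origin under its centre.
- wood_paddle: Flat wooden paddle about 230 mm long, 40 mm wide, 7 mm thick, lying beside the carrier; leave alone. Origin under its middle, x along its length.
- steel_kidney: Steel kidney scraper, 108 x 52 x 2 mm, lying beside the carrier; leave alone. Origin under its centre.
- strap_die: Spare steel die, 110 x 110 x 6 mm with one slot, lying on the table to the left; leave alone. Origin under its centre.
- red_kidney: Red kidney rib, 108 x 52 x 6 mm, lying to the right; leave alone. Origin under its centre.
- clay_cutter: Green plastic cutter, 48 mm across, 56 mm tall, standing to the right; leave alone. Origin under its centre.

How it is judged:
By the outcome, as a careful person would: the job done as asked, in the order asked, and still so for the second after the job is handed in, with the robot touching nothing.
It also fails if it takes over 45 s, if anything falls off the work surface, if the arm or the gripper's body presses on something with over 40 N, if the wrist force passes 120 N, or if a joint passes its speed limit or range.

## Robot

A 6-joint arm with a two-finger parallel gripper is mounted at the origin on the work surface. World frame = base frame: x ahead of the robot, y to its left, z up, the work surface at z = 0. Lengths are in m, angles in degrees, forces in N, time in s.
With the tool pointing down it reaches from about 0.25 to 0.725 m from the base axis. Payload 9.7 kg.
Tool frame: the origin (TCP) lies at the very end of the fingers, on their centre line; the grasp point (between the pads) lies 19 mm behind it (bot.hold_point_z is the distance from the TCP to the grasp point, in m); z points along the fingers, y is the line along which they close (so a half turn about z gives the same grasp; the last joint's range is limited). The gripper opens to 85 mm and grips with 20 to 120 N. Pads are 22 mm wide; open, the fingers measure 114 mm over their backs; the gripper's body (76 mm by 85 mm) begins 54 mm behind the grasp point. The pads swing forward as they close: fully open they stand 13 mm farther back than shut.
Start: joints at [-67.265, 4.979, 10.078, 95.1, 0, 90], TCP at [0.213, -0.507, 0.231] pointing down, gripper open.
Joint ranges: [-179.16, 179.16], [-48.56, 103.87], [-65.8, 70.77], [-126.05, 130.52], [-82.76, 87.17], [-180, 180]. Speed limits (degrees/s): [127.2, 127.2, 147.25, 180, 180, 180].

## Interface

Orientations are given as [roll, pitch, yaw] about the fixed x, y, z axes, in that order (R = Rz(yaw) Ry(pitch) Rx(roll)).
In Python, from workcell import bot gives the robot as it stands.
- The arm moves only by the tool play_rows, never from a script. Its argument "targets" is a list of rows, each an object with "grip": the closure in counts, from 0 (fully open) to 255 (shut); "linear": the shift along the world's x, y, z in cm, a list of three; "delta_rot": the turn, a rotation vector about the world's x, y, z in rad, a list of three. A call has 1 to 10 rows; each row is the pose to reach, as a shift and turn from the pose commanded when the call began; what a row does not reach only later rows make up. A row lasts 1/10 s, in which the tool goes at most 50 mm and 8.59 degrees, less where a joint would pass 70% of its speed; a pose out of reach is approached as far as the arm can. A call with a gripper value outside its range is refused whole. The fingers move at their own pace and stop on an object; "force" is the grip in N (left out, the last holds). Time passes only in rows, so rows that repeat a pose let the fingers close. It gives the time, the measured TCP pose, the force, the opening and the grip force at its end, in the units of the state.
- bot.get_obs(): the state, without advancing time (a new reading comes with each control period).
- bot.camera(name): name is "scene" or "top"; returns a dict with "color" (480x640x3 uint8, red, green, blue), "range_z" (480x640 float32, m along the optical axis (not along the pixel's ray), 0 where there is no reading), "fov_y" (degrees; the focal length in pixels is half the picture's height over the tangent of half this angle, whatever the lens; pixels are square), "cx", "cy" (the principal point, pixels), "world_to_cam" (4x4, takes a point from world to camera coordinates). Camera axes: x right, y up, looking along -z (the intrinsics and any distortion apply to the point x, -y, -z); pixel columns grow to the right and rows downward; lengths in m; the calibration is good to about 2 mm. A picture is of the moment at which its call begins.
- bot.job_done(): hands the job in; it is judged then, once.
Trained networks look in a picture, given as the dict that the camera call returned (one of the last four; its "shot" number tells which), for a name from the list of things; names that differ only in an ending like _2 or _b are one class to them, and where a whole thing is asked for, a point or a joint stands for the part that bears it (a point fixed in the world has none). Each returns a list of dicts, best first, with "conf" (0 to 1); they miss things now and then, are a little off and sometimes report something else, mostly with a low value. They report only what shows in the picture. A call takes as long as a camera call.
- bot.search_frame(picture, target): "box" ([left, top, right, bottom] in pixels, round what is visible of it).
- bot.trace(picture, target): "pixels" (480x640 bool, what is visible of it) and "box" ([left, top, right, bottom] in pixels, round what is visible of it).
- bot.pinpoint(picture, target): "pixel" ([column, row] in pixels: a listed point, or the origin of a listed thing).
The state is a dict: "time": time; "q": joint angles; "qd": joint speeds; "joint_efforts": joint torques, N m; "ee_pos": TCP position; "tcp_rot": TCP orientation; "wrist_force": force on the tool from outside, world axes, zero at the start; "torque": the same for the moment, N m; "opening": finger opening in m; "grasp_force": force on a finger pad.
Only numpy, scipy, OpenCV 4.12 (cv2) and the standard library are available. Lean on these libraries where they do the work, as an engineer would, in place of code of your own. Each camera call takes 0.05 s, during which the arm holds its last target. There are 200 camera calls.

## Working session

There is one attempt and no reset: what is moved stays moved. The work goes in short steps, Python scripts to look and compute and a tool call to move; the robot and the scene stay as the last step left them, time stands still between calls to the robot, and variables do not carry over. Pictures are saved under pics/ and viewed, at most 10 in all, crops included, and the job is handed in when it is done.

Besides the shell and the picture viewer there is one more tool, called after "Emit:" by a JSON object that holds its "name" and its "arguments". play_rows: Moves the arm, as the interface text tells. Its arguments: {"type":"object","properties":{"targets":{"type":"array","items":{"type":"object","properties":{"grip":{"type":"number"},"linear":{"type":"array","items":{"type":"number"}},"delta_rot":{"type":"array","items":{"type":"number"}}}}},"force":{"type":"number"}},"required":["targets"]}

```bash
mkdir -p pics; cat > h.py <<'E'
import numpy as np, cv2
from workcell import bot
def K(p): return 240/np.tan(np.radians(p["fov_y"])/2)
def ray(p,px):
    f=K(p); M=np.linalg.inv(p["world_to_cam"])
    d=M[:3,:3]@np.array([(px[0]-p["cx"])/f,-(px[1]-p["cy"])/f,-1]); return M[:3,3],d
def onz(p,px,z):
    o,d=ray(p,px); return o+d*(z-o[2])/d[2]
def cloud(p,m):
    r,c=np.nonzero(m&(p["range_z"]>0)); z=p["range_z"][r,c]; f=K(p)
    P=np.stack([(c-p["cx"])/f*z,-(r-p["cy"])/f*z,-z,np.ones_like(z)])
    return (np.linalg.inv(p["world_to_cam"])@P)[:3].T
E
python3 - <<'E'
from h import *
for n in ("top","scene"):
    p=bot.camera(n); cv2.imwrite(f"pics/{n}0.png",p["color"][:,:,::-1])
    print(n,[k for k in p if k not in("color","range_z")],p["fov_y"],p["cx"],p["cy"])
    for t,z in (("coil_die",.024),("thumb_pad",.0315),("carrier",0),("leaf_lip",.033),("end_stop",.024),("leaf",.035)):
        for d in bot.pinpoint(p,t)[:2]: print(t,round(d["conf"],2),np.round(d["pixel"],1),onz(p,d["pixel"],z).round(4))
    for t in ("coil_die","carrier","slip_jar"):
        for d in bot.trace(p,t)[:1]:
            P=cloud(p,d["pixels"]); r=cv2.minAreaRect(P[:,:2].astype(np.float32)*1000)
            print("tr",t,round(d["conf"],2),d["box"],np.median(P,0).round(4),r)
print(bot.get_obs())
E
```

```text
top ['fov_y', 'cx', 'cy', 'world_to_cam', 'shot'] 55.77445419737332 317.7346137118641 240.3529550910916
coil_die 0.72 [301. 228.] [0.5462 0.0603 0.024 ]
thumb_pad 0.69 [289.7 242.1] [0.5127 0.0855 0.0315]
thumb_pad 0.45 [298.6 224.8] [0.5528 0.0657 0.0315]
carrier 0.72 [298.3 227.7] [0.549  0.0675 0.    ]
leaf_lip 0.68 [308.4 209.8] [0.5876 0.0435 0.033 ]
leaf_lip 0.45 [290.  241.9] [0.5131 0.0848 0.033 ]
end_stop 0.8 [312.7 191.3] [0.6322 0.0342 0.024 ]
leaf 0.67 [321.4 175.9] [0.6664 0.0144 0.035 ]
tr coil_die 0.9 [269.0, 194.1, 329.6, 261.5] [0.5456 0.0674 0.0302] ((545.9140625, 67.0300064086914), (110.52100372314453, 112.13490295410156), 64.62796783447266)
tr slip_jar 0.71 [244.5, 152.2, 274.9, 183.3] [0.6773 0.1523 0.0736] ((682.546142578125, 156.01531982421875), (53.731014251708984, 58.576499938964844), 27.39296531677246)
scene ['fov_y', 'cx', 'cy', 'world_to_cam', 'shot'] 52.783524530030306 323.4556121762684 235.11987415115485
coil_die 0.58 [358.3 237.5] [0.5577 0.0739 0.024 ]
coil_die 0.15 [394.8 119.8] [0.3604 0.4539 0.024 ]
thumb_pad 0.63 [350.7 224.6] [0.5205 0.0853 0.0315
[... 656 characters left out ...]
47266), 67.77667999267578)
{'time': 1.0, 'q': array([-6.72666074e+01,  4.97895196e+00,  1.00784998e+01,  9.50993654e+01,
        4.96935994e-04,  9.00007190e+01]), 'qd': array([-0.00916747,  0.06456519,  0.00571586, -0.11517122,  0.04183318,
       -0.06502029]), 'joint_efforts': array([-2.14315401e-04, -5.20116055e+01,  4.64860797e+01,  2.08335063e-03,
        2.40977653e-05,  7.08971612e-06]), 'ee_pos': array([ 0.21254606, -0.50727067,  0.23128621]), 'tcp_rot': array([ 1.79999818e+02, -4.96938282e-04,  2.27326736e+01]), 'wrist_force': array([-0.74950755, -1.15908864, -0.05653389]), 'torque': array([ 0.01364252, -0.02218559,  0.01672291]), 'grasp_force': 0.0, 'opening': 0.08493696686879235}
```

```bash
python3 - <<'E'
from h import *
p=bot.camera("top"); f=K(p); im=p["color"][:,:,::-1].copy()
a=np.radians(-25.4); R=np.array([[np.cos(a),-np.sin(a)],[np.sin(a),np.cos(a)]])
d=bot.trace(p,"coil_die")[0]; P=cloud(p,d["pixels"]); print(cv2.minAreaRect(P[:,:2].astype(np.float32)*1000))
S=5; im=cv2.resize(im[140:290,230:390],None,fx=S,fy=S-1+1,interpolation=cv2.INTER_CUBIC)[:600*5//4]
def px(w):
    c=p["world_to_cam"]@np.append(w,1); return [(p["cx"]+f*c[0]/-c[2]-230+.5)*S,(p["cy"]+f*c[1]/c[2]-140+.5)*S]
def q(xy,z,col): cv2.polylines(im,[np.int32([px([*(C+R@np.array(v)),z]) for v in xy])],True,col,1)
C=np.array([.546,.067])
q([(-.055,-.055),(.055,-.055),(.055,.055),(-.055,.055)],.03,(0,0,255))
q([(-.053,-.035),(-.021,-.035),(-.021,.035),(-.053,.035)],.0315,(0,255,255))
for dx in(.0,):
  q([(.090,-.0565),(.090,.0565)],.032,(255,0,255))
cv2.imwrite("pics/c.png",cv2.resize(im,None,fx=.78,fy=.78)[:600])
print(R@[-.037,0]+C)
E
```

```text
((545.246826171875, 67.08554077148438), (109.24288177490234, 110.3891830444336), 64.09615325927734)
[0.51257659 0.0828706 ]
```

View pics/c.png

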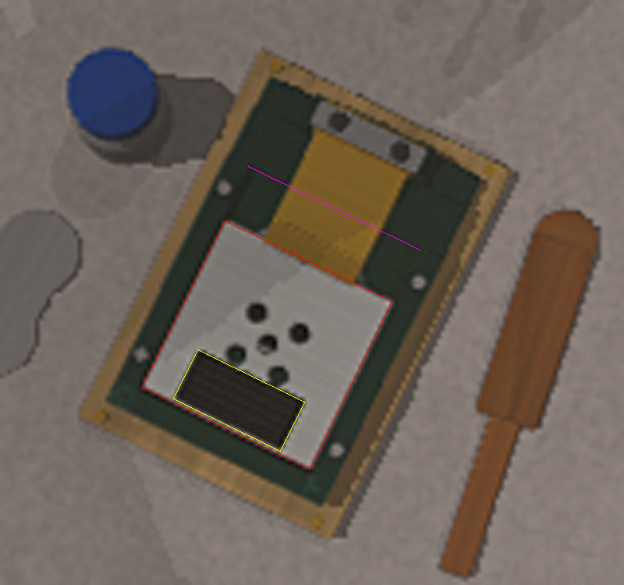

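View pics/scene0.png

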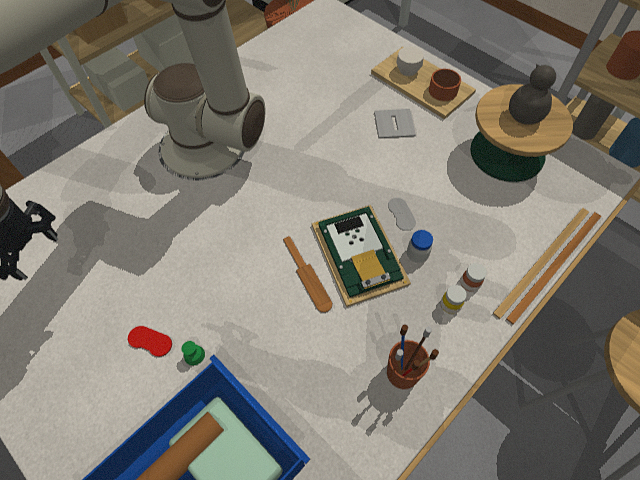

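Overlay of the estimated die (red) and thumb pad (yellow, around pixel 240,400 in the crop) fits the picture. The path is free at 0.23 m height, so I'll move with the fingers closing.

Emit:
{"name": "play_rows", "arguments": {"targets": [{"grip":255,"linear":[4,8,0],"delta_rot":[0,0,0.14]},{"grip":255,"linear":[6,12,0],"delta_rot":[0,0,0.28]},{"grip":255,"linear":[8,16,0],"delta_rot":[0,0,0.42]},{"grip":255,"linear":[10,20,0],"delta_rot":[0,0,0.56]},{"grip":255,"linear":[12,24,0],"delta_rot":[0,0,0.7]},{"grip":255,"linear":[14,28,0],"delta_rot":[0,0,0.84]},{"grip":255,"linear":[16,32,0],"delta_rot":[0,0,0.98]},{"grip":255,"linear":[18,36,0],"delta_rot":[0,0,1.12]},{"grip":255,"linear":[20,40,0],"delta_rot":[0,0,1.26]},{"grip":255,"linear":[22,43,0],"delta_rot":[0,0,1.4]}], "force": 40}}

```text
time: 2.1
ee_pos: [0.4331, -0.0747, 0.2317]
tcp_rot: [179.9, 0.0, 103.4]
wrist_force: [0.6, 0.0, -0.2]
opening: 0.0001
grasp_force: 0.0
```

```bash
python3 -c "
from h import *
o=bot.get_obs();print(o['time'],o['q'].round(1),o['ee_pos'].round(4),o['tcp_rot'].round(2),o['opening'],o['wrist_force'])"
```

```text
2.1 [ -9.8 -10.1  -4.4  95.6   0.   66.8] [ 0.4331 -0.0747  0.2317] [1.7995e+02 1.0000e-02 1.0336e+02] 8.667337847876802e-05 [ 0.61865667  0.03251216 -0.19291817]
```

Emit:
{"name": "play_rows", "arguments": {"targets": [{"grip":255,"linear":[2,4,0],"delta_rot":[0,0,0.14]},{"grip":255,"linear":[4,8,0],"delta_rot":[0,0,0.28]},{"grip":255,"linear":[6,12,-2],"delta_rot":[0,0,0.42]},{"grip":255,"linear":[8,16,-5],"delta_rot":[0,0,0.56]},{"grip":255,"linear":[8,16,-8],"delta_rot":[0,0,0.7]},{"grip":255,"linear":[8,16,-11],"delta_rot":[0,0,0.8]},{"grip":255,"linear":[8,16,-14],"delta_rot":[0,0,0.9]},{"grip":255,"linear":[8,16,-16],"delta_rot":[0,0,0.9]},{"grip":255,"linear":[8,16,-17],"delta_rot":[0,0,0.9]},{"grip":255,"linear":[8,16,-17],"delta_rot":[0,0,0.9]}]}}

```text
time: 3.1
ee_pos: [0.5119, 0.0826, 0.0603]
tcp_rot: [-179.9, -0.1, 154.5]
wrist_force: [-0.5, 0.1, -0.4]
opening: 0.0002
grasp_force: 0.0
```

```bash
python3 - <<'E'
from h import *
o=bot.get_obs();print(o['time'],o['q'].round(1),o['ee_pos'].round(4),o['tcp_rot'].round(2),o['wrist_force'])
p=bot.camera("scene"); im=p["color"][:,:,::-1]
cv2.imwrite("pics/s1.png",cv2.resize(im[170:320,260:460],None,fx=4,fy=4,interpolation=cv2.INTER_CUBIC))
E
```

```text
3.1 [  9.2   1.  -13.   76.1  -0.   34.7] [0.5119 0.0826 0.0603] [-1.7994e+02 -9.0000e-02  1.5449e+02] [-0.48264096  0.09619445 -0.37993474]
```

View pics/s1.png

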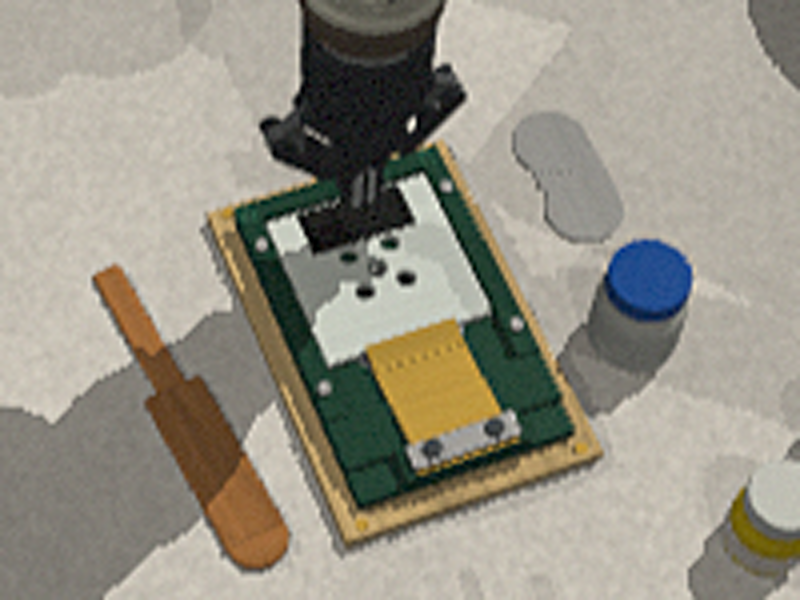

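Fingers hover above the pad (crop ~365,205) and the surroundings are clear, so I descend.

Emit:
{"name": "play_rows", "arguments": {"targets": [{"grip":255,"linear":[0,0,-1.5]},{"grip":255,"linear":[0,0,-2.5]},{"grip":255,"linear":[0,0,-2.8]},{"grip":255,"linear":[0,0,-2.8]},{"grip":255,"linear":[0,0,-2.8]}]}}

```text
validation failed for argument at $.ta...
```

Emit:
{"name": "play_rows", "arguments": {"targets": [{"grip":255,"linear":[0,0,-0.1]},{"grip":255,"linear":[0,0,-0.1]},{"grip":255,"linear":[0,0,-0.1]}]}}

```text
validation failed for argument at $.ta...
```

Emit:
{"name": "play_rows", "arguments": {"targets": [{"grip":255,"linear":[0,0,-0.05]},{"grip":255,"linear":[0,0,-0.1]},{"grip":255,"linear":[0,0,-0.1]}]}}

```text
validation failed for argument at $.ta...
```

Emit:
{"name": "play_rows", "arguments": {"targets": [{"grip":255,"linear":[0,0,-1.5],"delta_rot":[0,0,0]},{"grip":255,"linear":[0,0,-2.5],"delta_rot":[0,0,0]},{"grip":255,"linear":[0,0,-2.8],"delta_rot":[0,0,0]},{"grip":255,"linear":[0,0,-2.8],"delta_rot":[0,0,0]},{"grip":255,"linear":[0,0,-2.8],"delta_rot":[0,0,0]}]}}

```text
time: 3.65
ee_pos: [0.5127, 0.0827, 0.0335]
tcp_rot: [180.0, 0.0, 154.5]
wrist_force: [-0.0, 0.0, -0.4]
opening: 0.0
grasp_force: 0.0
```

Emit:
{"name": "play_rows", "arguments": {"targets": [{"grip":255,"linear":[0,0,-0.1],"delta_rot":[0,0,0]},{"grip":255,"linear":[0,0,-0.1],"delta_rot":[0,0,0]},{"grip":255,"linear":[0,0,-0.1],"delta_rot":[0,0,0]}]}}

```text
time: 3.95
ee_pos: [0.5127, 0.0828, 0.0325]
tcp_rot: [180.0, 0.0, 154.5]
wrist_force: [-0.2, 0.1, -0.2]
opening: -0.0001
grasp_force: 0.0
```

Emit:
{"name": "play_rows", "arguments": {"targets": [{"grip":255,"linear":[0,0,-0.1],"delta_rot":[0,0,0]},{"grip":255,"linear":[0,0,-0.1],"delta_rot":[0,0,0]},{"grip":255,"linear":[0,0,-0.1],"delta_rot":[0,0,0]}]}}

```text
time: 4.25
ee_pos: [0.5128, 0.0828, 0.0316]
tcp_rot: [180.0, 0.0, 154.5]
wrist_force: [-0.5, -0.3, 2.0]
opening: -0.0
grasp_force: 1.4
```

Emit:
{"name": "play_rows", "arguments": {"targets": [{"grip":255,"linear":[0,0,-0.05],"delta_rot":[0,0,0]},{"grip":255,"linear":[0,0,-0.05],"delta_rot":[0,0,0]},{"grip":255,"linear":[0,0,-0.05],"delta_rot":[0,0,0]}]}}

```text
time: 4.55
ee_pos: [0.513, 0.0828, 0.0315]
tcp_rot: [180.0, 0.1, 154.5]
wrist_force: [0.4, 0.1, 6.8]
opening: -0.0006
grasp_force: 3.4
```

Emit:
{"name": "play_rows", "arguments": {"targets": [{"grip":255,"linear":[0,0,-0.05],"delta_rot":[0,0,0]},{"grip":255,"linear":[0,0,-0.1],"delta_rot":[0,0,0]},{"grip":255,"linear":[0,0,-0.13],"delta_rot":[0,0,0]},{"grip":255,"linear":[0,0,-0.13],"delta_rot":[0,0,0]}]}}

```text
time: 4.95
ee_pos: [0.5137, 0.0829, 0.0315]
tcp_rot: [179.9, 0.1, 154.5]
wrist_force: [-2.2, -0.3, 14.9]
opening: -0.0002
grasp_force: 7.4
```

Emit:
{"name": "play_rows", "arguments": {"targets": [{"grip":255,"linear":[0,0,-0.06],"delta_rot":[0,0,0]},{"grip":255,"linear":[0,0,-0.06],"delta_rot":[0,0,0]},{"grip":255,"linear":[0.18,-0.086,-0.06],"delta_rot":[0,0,0]},{"grip":255,"linear":[0.36,-0.171,-0.06],"delta_rot":[0,0,0]},{"grip":255,"linear":[0.54,-0.257,-0.06],"delta_rot":[0,0,0]},{"grip":255,"linear":[0.72,-0.343,-0.06],"delta_rot":[0,0,0]},{"grip":255,"linear":[0.9,-0.43,-0.06],"delta_rot":[0,0,0]},{"grip":255,"linear":[0.9,-0.43,-0.06],"delta_rot":[0,0,0]}]}}

```text
time: 5.75
ee_pos: [0.5223, 0.0793, 0.0315]
tcp_rot: [179.8, 0.1, 154.5]
wrist_force: [-6.1, 3.4, 20.7]
opening: 0.0001
grasp_force: 10.5
```

```bash
python3 - <<'E'
from h import *
o=bot.get_obs();print(o['ee_pos'].round(4),o['tcp_rot'].round(2),o['wrist_force'].round(1))
p=bot.camera("top")
for d in bot.trace(p,"coil_die")[:1]: 
    P=cloud(p,d["pixels"]);P=P[P[:,2]<.035]; print(d["conf"],cv2.minAreaRect(P[:,:2].astype(np.float32)*1000))
E
```

```text
[0.5223 0.0793 0.0315] [1.7983e+02 8.0000e-02 1.5454e+02] [-6.1  3.4 20.7]
0.56 ((569.6296997070312, 2.708327293395996), (42.10151672363281, 18.5866756439209), 0.5824828743934631)
```

Emit:
{"name": "play_rows", "arguments": {"targets": [{"grip":255,"linear":[0.18,-0.086,-0.02],"delta_rot":[0,0,0]},{"grip":255,"linear":[0.36,-0.171,-0.02],"delta_rot":[0,0,0]},{"grip":255,"linear":[0.54,-0.257,-0.02],"delta_rot":[0,0,0]},{"grip":255,"linear":[0.72,-0.343,-0.02],"delta_rot":[0,0,0]},{"grip":255,"linear":[0.9,-0.43,-0.02],"delta_rot":[0,0,0]},{"grip":255,"linear":[0.9,-0.43,-0.02],"delta_rot":[0,0,0]}]}}

```text
time: 6.45
ee_pos: [0.5318, 0.0748, 0.0315]
tcp_rot: [179.8, 0.1, 154.5]
wrist_force: [-5.3, 2.2, 20.2]
opening: -0.0003
grasp_force: 10.3
```

```bash
python3 - <<'E'
from h import *
o=bot.get_obs();print(o['ee_pos'].round(4),o['tcp_rot'].round(2),o['wrist_force'].round(1))
p=bot.camera("scene"); im=p["color"][:,:,::-1]
cv2.imwrite("pics/s2.png",cv2.resize(im[170:320,260:460],None,fx=4,fy=4,interpolation=cv2.INTER_CUBIC))
E
```

```text
[0.5318 0.0748 0.0315] [1.7983e+02 1.4000e-01 1.5454e+02] [-5.3  2.2 20.2]
```

View pics/s2.png

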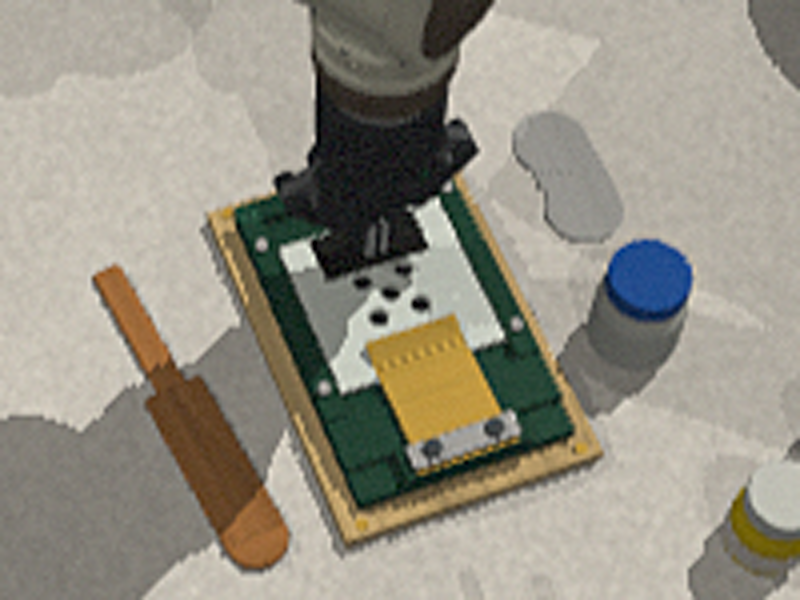

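The die follows the finger and its front edge is now under the spring (crop ~345,390 to 500,340). I continue.

Emit:
{"name": "play_rows", "arguments": {"targets": [{"grip":255,"linear":[0.18,-0.086,-0.04],"delta_rot":[0,0,0]},{"grip":255,"linear":[0.36,-0.171,-0.04],"delta_rot":[0,0,0]},{"grip":255,"linear":[0.54,-0.257,-0.04],"delta_rot":[0,0,0]},{"grip":255,"linear":[0.72,-0.343,-0.04],"delta_rot":[0,0,0]},{"grip":255,"linear":[0.9,-0.43,-0.04],"delta_rot":[0,0,0]},{"grip":255,"linear":[1.0,-0.476,-0.04],"delta_rot":[0,0,0]},{"grip":255,"linear":[1.0,-0.476,-0.04],"delta_rot":[0,0,0]}]}}

```text
time: 7.2
ee_pos: [0.5419, 0.0701, 0.0315]
tcp_rot: [179.8, 0.2, 154.5]
wrist_force: [-5.8, 3.1, 22.4]
opening: 0.0004
grasp_force: 11.4
```

Emit:
{"name": "play_rows", "arguments": {"targets": [{"grip":255,"linear":[0.09,-0.043,0],"delta_rot":[0,0,0]},{"grip":255,"linear":[0.18,-0.086,0],"delta_rot":[0,0,0]},{"grip":255,"linear":[0.18,-0.086,0],"delta_rot":[0,0,0]}]}}

```text
time: 7.5
ee_pos: [0.5437, 0.0693, 0.0315]
tcp_rot: [179.8, 0.2, 154.5]
wrist_force: [-6.0, 2.3, 23.4]
opening: -0.0002
grasp_force: 11.5
```

Emit:
{"name": "play_rows", "arguments": {"targets": [{"grip":255,"linear":[0.09,-0.043,0],"delta_rot":[0,0,0]},{"grip":255,"linear":[0.18,-0.086,0],"delta_rot":[0,0,0]},{"grip":255,"linear":[0.18,-0.086,0],"delta_rot":[0,0,0]}]}}

```text
time: 7.8
ee_pos: [0.5455, 0.0684, 0.0315]
tcp_rot: [179.8, 0.2, 154.5]
wrist_force: [-5.2, 3.0, 23.4]
opening: 0.0002
grasp_force: 11.5
```

Emit:
{"name": "play_rows", "arguments": {"targets": [{"grip":255,"linear":[0.09,-0.043,0],"delta_rot":[0,0,0]},{"grip":255,"linear":[0.09,-0.043,0],"delta_rot":[0,0,0]},{"grip":255,"linear":[0.09,-0.043,0],"delta_rot":[0,0,0]}]}}

```text
time: 8.1
ee_pos: [0.5461, 0.068, 0.0315]
tcp_rot: [179.8, 0.1, 154.5]
wrist_force: [-7.0, 2.5, 23.3]
opening: -0.0
grasp_force: 11.8
```

Emit:
{"name": "play_rows", "arguments": {"targets": [{"grip":255,"linear":[0.09,-0.043,0],"delta_rot":[0,0,0]},{"grip":255,"linear":[0.09,-0.043,0],"delta_rot":[0,0,0]},{"grip":255,"linear":[0.09,-0.043,0],"delta_rot":[0,0,0]}]}}

```text
time: 8.4
ee_pos: [0.5462, 0.0679, 0.0315]
tcp_rot: [179.8, 0.0, 154.6]
wrist_force: [-11.0, 4.0, 25.3]
opening: 0.0
grasp_force: 13.3
```

Emit:
{"name": "play_rows", "arguments": {"targets": [{"grip":255,"linear":[0.05,-0.022,0],"delta_rot":[0,0,0]},{"grip":255,"linear":[0.05,-0.022,0],"delta_rot":[0,0,0]},{"grip":255,"linear":[0.05,-0.022,0],"delta_rot":[0,0,0]}]}}

```text
time: 8.7
ee_pos: [0.5462, 0.0679, 0.0315]
tcp_rot: [179.8, -0.0, 154.6]
wrist_force: [-14.9, 6.4, 28.5]
opening: 0.0003
grasp_force: 14.1
```

The position has stopped and the force is building, so the die is against the stop. I relieve a little and lift straight up.

Emit:
{"name": "play_rows", "arguments": {"targets": [{"grip":255,"linear":[-0.08,0.038,0.05],"delta_rot":[0,0,0]},{"grip":255,"linear":[-0.08,0.038,0.15],"delta_rot":[0,0,0]},{"grip":255,"linear":[-0.08,0.038,0.25],"delta_rot":[0,0,0]},{"grip":255,"linear":[-0.08,0.038,0.4],"delta_rot":[0,0,0]},{"grip":255,"linear":[-0.08,0.038,1],"delta_rot":[0,0,0]},{"grip":255,"linear":[-0.08,0.038,3],"delta_rot":[0,0,0]},{"grip":255,"linear":[-0.08,0.038,6],"delta_rot":[0,0,0]},{"grip":255,"linear":[-2,0,10],"delta_rot":[0,0,0]},{"grip":255,"linear":[-5,0,14],"delta_rot":[0,0,0]},{"grip":255,"linear":[-9,0,17],"delta_rot":[0,0,0]}]}}

```text
time: 9.7
ee_pos: [0.4561, 0.0664, 0.2004]
tcp_rot: [180.0, 0.1, 154.5]
wrist_force: [-0.3, -0.0, 0.3]
opening: -0.0001
grasp_force: 0.0
```

Emit:
{"name": "play_rows", "arguments": {"targets": [{"grip":255,"linear":[-4,-4,1],"delta_rot":[0,0,0]},{"grip":255,"linear":[-6,-8,1],"delta_rot":[0,0,0]},{"grip":255,"linear":[-7,-12,1],"delta_rot":[0,0,0]},{"grip":255,"linear":[-8,-16,1],"delta_rot":[0,0,0]},{"grip":255,"linear":[-9,-20,1],"delta_rot":[0,0,0]},{"grip":255,"linear":[-10,-24,1],"delta_rot":[0,0,0]},{"grip":255,"linear":[-10,-24,1],"delta_rot":[0,0,0]}]}}

```text
time: 10.4
ee_pos: [0.355, -0.1771, 0.2083]
tcp_rot: [-179.9, -0.0, 154.2]
wrist_force: [-0.0, 0.3, -1.1]
opening: -0.0001
grasp_force: 0.0
```

```bash
python3 - <<'E'
from h import *
p=bot.camera("top"); im=p["color"][:,:,::-1]
cv2.imwrite("pics/t3.png",cv2.resize(im[145:285,230:400],None,fx=4,fy=4,interpolation=cv2.INTER_CUBIC))
for t,z in (("coil_die",.024),("thumb_pad",.0315),("end_stop",.024),("leaf_lip",.033)):
    for d in bot.pinpoint(p,t)[:1]: print(t,round(d["conf"],2),onz(p,d["pixel"],z).round(4))
for d in bot.trace(p,"coil_die")[:1]:
    P=cloud(p,d["pixels"]); print(d["conf"],cv2.minAreaRect(P[:,:2].astype(np.float32)*1000))
    a=np.radians(-25.4); u=P[:,:2]@[np.cos(a),np.sin(a)]; v=P[:,:2]@[-np.sin(a),np.cos(a)]
    print(np.percentile(u,[.5,99.5]),np.percentile(v,[.5,99.5]))
E
```

```text
coil_die 0.82 [0.5875 0.0513 0.024 ]
thumb_pad 0.84 [0.5484 0.0684 0.0315]
end_stop 0.81 [0.6269 0.0286 0.024 ]
leaf_lip 0.71 [0.5957 0.0415 0.033 ]
0.69 ((578.8023071289062, 52.32030487060547), (111.711181640625, 111.3528823852539), 64.55326080322266)
[0.44587988 0.55508515] [0.24076046 0.35016586]
```

View pics/t3.png

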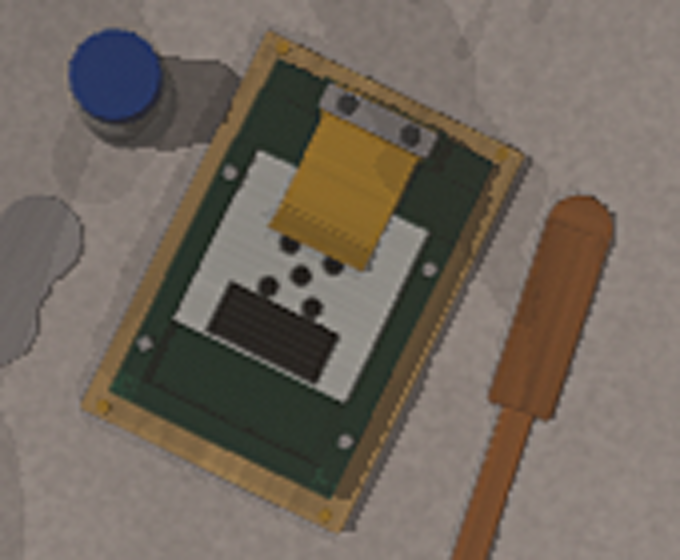

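The top view shows the die square in the pocket under the spring lip (crop ~320,240). Its front edge is at the stop (~260,152 to 428,232) and the gap behind it is about 40 mm, as expected when home. Neighbouring items look undisturbed.

```bash
python3 -c "
from workcell import bot
print(bot.job_done())"
```

```text
the job is handed in; nothing more can be done
None
```

I slid the coil die about 36 mm under the spring until it stopped firmly against the end stop, then lifted clear; the final top view shows it home and held by the spring, and the job is handed in.

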